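Close the watercolour box and snap its hook home

TASK

Close up the watercolour box: push its lid fully shut, then swing the brass hook over the lid until it snaps past the spring catch and stays there, caught and home. Be gentle: push only as hard as the snap needs, do not ram the box or its hook, and leave the brush, tape, ink jar and eraser beside it where they are.

Things in the scene. Friction and masses are not known exactly. Their poses are not given: they have to be found in the camera images.
- paintbox: Wooden watercolour box, fixed, 130 (x) x 220 (y) x 45 mm without the lid; origin under its centre, z up. Hinge along its -x side, towards the robot; hook on its +x side, on a dark block 36 x 50 x 53 mm. Wedge and stop are on an adjustable plate, so home lies up to 5 mm (at the knob) before or past square to the hinge: go by feel. Let go before the snap, the wedge drives the hook back out.
- lid (a joint): Angle of the pale wooden lid (130 x 220 x 10 mm), 0 = fully shut, 1.57 = upright, grows as it opens; starts between 0.9 and 1.4. Its stiff hinge leaves it wherever it is put (about 2 to 4 N at the free edge to move it), so it must be pressed down until it seats. When shut its top is 55 mm above the table.
- lid_hinge (a point): Middle of the lid's hinge line, 65 mm to -x of the box centre and 45 mm above the table; the hinge line is parallel to the box's y axis.
- lid_edge (a point): Middle of the lid's free edge, on the lid's outer face (top face when shut), 130 mm from the hinge.
- hook: Brass hook turning on an upright pivot on the dark block; origin on the pivot (x 85, y -40, z 65.5 mm in the box frame), its flat bar (8 mm wide, 6 mm thick, 62 mm long) along its own -x, z up. Starts 1.5 to 2.0 rad open: bar about along the box's +y. To close, it turns anticlockwise seen from above until the bar lies over the shut lid, about along the box's -x, against a brass stop.
- hook_knob (a point): Centre of the top of the red upright knob on the hook's bar, to be pushed sideways: 12 mm across, 55 mm from the pivot, its top 93.5 mm above the table, the bar's top 68.5 mm. Under 1 N moves it, until the last 0.35 rad, where the bar rides up a sprung steel wedge on the lid (42 mm from the pivot, standing 7 mm high): some 4 to 8 N at the knob, then it snaps. Keep under 15 N.
- brush: Loose flat wash brush, 170 mm long, lying on the table at the box's -y side; origin at its middle on the underside. Bystander.
- tape: Loose yellow roll of tape, 84 mm across, 24 mm high, lying at the box's +y side; origin under its centre. Bystander.
- ink: Loose green ink jar, 48 mm across, 75 mm high, at the box's -y side beyond the brush; origin under its centre. Bystander.
- eraser: Loose white eraser, 55 x 30 x 16 mm, at the box's +y side beyond the tape; origin under its centre. Bystander.

How it is judged:
By the outcome, as a careful person would: the job done as asked, in the order asked, and still so for the second after the job is handed in, with the robot touching nothing.
It also fails if it takes over 54 s, if anything falls off the work surface, if the arm or the gripper's body presses on something with over 40 N, if the wrist force passes 120 N, or if a joint passes its speed limit or range.

ROBOT

A 7-joint arm with a two-finger parallel gripper is mounted at the origin on the work surface. World frame = base frame: x ahead of the robot, y to its left, z up, the work surface at z = 0. Lengths are in m, angles in rad, forces in N, time in s.
With the tool pointing down it reaches from about 0.35 to 0.9 m from the base axis. Payload 8.1 kg.
Tool frame: the origin (TCP) lies midway between the tips of the shut fingers; the grasp point (between the pads) lies arm.grip_depth behind it (arm.grip_depth is the distance from the TCP to the grasp point, in m); z points along the fingers, y is the line along which they close (so a half turn about z gives the same grasp; the last joint's range is limited). The gripper opens to 92 mm and grips with 3 to 60 N. Pads are 19 mm wide; open, the fingers measure 130 mm over their backs; the gripper's body (75 mm by 190 mm) begins 47 mm behind the grasp point.
Start: joints at [-1.24, 0.434, 0.025, 1.573, -0.012, 1.134, -0.075], TCP at [0.263, 0.567, 0.196] pointing down, gripper open.
Joint ranges: [-2.62, 2.62], [-0.44, 2.09], [-1.27, 1.32], [0.08, 2.57], [-1.32, 4.46], [0.12, 2], [-2.74, 2.74]. Speed limits (rad/s): [2.22, 2.22, 3.01, 3.01, 3.14, 3.14, 3.14].

INTERFACE

Orientations are given as a rotation vector (axis times angle).
In Python, from cell import arm gives the robot as it stands. The module is installed in compiled form; this text tells all that it offers.
- The arm moves only by the tool jog_arm, never from a script. Its argument "commands" is a list of rows, each a list of 2 entries, a list of its own where there are three numbers: the shift along the tool's x, y, z in units of 1000 mm (1.0 is 1000 mm), then the turn, a rotation vector about the tool's x, y, z in units of 180 degrees (1.0 is 180 degrees). A call has 1 to 20 rows; each row shifts and turns the commanded pose from where the row before left it, along the tool's axes as they then stand; what a row does not reach is not made up. A row lasts 1/12 s, in which the tool goes at most 41.7 mm and 7.16 degrees, less where a joint would pass 70% of its speed; a pose out of reach is approached as far as the arm can. A call with a number of a shift or a turn outside -1 to 1 is refused whole. A call with a gripper value outside its range is refused whole. "grip" is the opening, from 0 (shut) to 1 (fully open), set as the call begins (left out, the last holds). The fingers move at their own pace and stop on an object; "squeeze" is the grip in N (left out, the last holds). Time passes only in rows, so rows that do not move let the fingers close. It gives the time, the measured TCP pose, the force, the opening and the grip force at its end, in the units of the state.
- arm.sense(): the state, without advancing time (a new reading comes with each control period).
- arm.camera(name): name is "scene" or "top" or "wrist"; returns the picture (400x640x3 uint8, blue, green, red); there is no depth.
- arm.camera_params(name): a dict with "mtx" (3x3 intrinsics, pixels), "cam_to_world" (4x4, takes a point from camera to world coordinates); the wrist camera has in their place "mount" (4x4, takes a point from camera to tool coordinates, whose origin is the TCP and whose axes are the flange's). Camera axes: x right, y up, looking along -z (the intrinsics and any distortion apply to the point x, -y, -z); pixel columns grow to the right and rows downward; lengths in m; the calibration is good to about 2 mm. The wrist camera is an equidistant fisheye: a pixel r from the principal point sees the ray r / f radians off the axis. A picture is of the moment at which its call begins: read the wrist's pose just before it. camera_params takes no time and is no camera call.
- arm.sign_off(): hands the job in; it is judged then, once.
The state is a dict: "time_s": time; "joints": joint angles; "qvel": joint speeds; "joint_torque": joint torques, N m; "eef_pos": TCP position; "eef_rot": TCP orientation; "force": force on the tool from outside, world axes, zero at the start; "wrist_torque": the same for the moment, N m; "opening": finger opening in m; "finger_force": force on a finger pad.
Only numpy, scipy, OpenCV 4.12 (cv2) and the standard library are available. Lean on these libraries where they do the work, as an engineer would, in place of code of your own. Each camera call takes 0.05 s, during which the arm holds its last target. There are 200 camera calls.

## Working session

There is one attempt and no reset: what is moved stays moved. The work goes in short steps, Python scripts to look and compute and a tool call to move; the robot and the scene stay as the last step left them, time stands still between calls to the robot, and variables do not carry over. Pictures are saved under pics/ and viewed, at most 10 in all, crops included, and the job is handed in when it is done.

Besides the shell and the picture viewer there is one more tool, called after "Emit:" as name([rows], argument=value, ...), one row to a line, values as JSON. jog_arm: Moves the arm, as the interface text tells. Its arguments: {"type":"object","properties":{"commands":{"type":"array"},"grip":{"type":"number"},"squeeze":{"type":"number"}},"required":["commands"]}

```bash
mkdir -p pics; python3 - <<'E'
from cell import arm
import cv2,numpy as np
np.set_printoptions(precision=4,suppress=True)
for n in("scene","top"):
    cv2.imwrite(f"pics/{n}0.png",arm.camera(n)); p=arm.camera_params(n); print(n,p)
print(arm.camera_params("wrist")); s=arm.sense(); print(s, arm.grip_depth)
E
```

```text
scene {'mtx': array([[485.6087,   0.    , 315.8856],
       [  0.    , 485.6087, 194.7977],
       [  0.    ,   0.    ,   1.    ]]), 'cam_to_world': array([[-0.14  , -0.7985,  0.5855,  1.276 ],
       [ 0.9901, -0.1168,  0.0774,  0.1526],
       [ 0.0066,  0.5905,  0.807 ,  1.0873],
       [ 0.    ,  0.    ,  0.    ,  1.    ]])}
top {'mtx': array([[380.4215,   0.    , 321.5199],
       [  0.    , 380.4215, 198.4723],
       [  0.    ,   0.    ,   1.    ]]), 'cam_to_world': array([[ 0.0057,  0.9919, -0.1271,  0.4534],
       [-0.9999,  0.0036, -0.0169,  0.0635],
       [-0.0163,  0.1271,  0.9918,  0.9633],
       [ 0.    ,  0.    ,  0.    ,  1.    ]])}
{'mtx': array([[309.7069,   0.    , 314.2576],
       [  0.    , 309.7069, 205.0239],
       [  0.    ,   0.    ,   1.    ]]), 'mount': array([[ 0.0001,  0.9652,  0.2613,  0.0705],
       [ 1.    , -0.0004,  0.0013, -0.0004],
       [ 0.0014,  0.2613, -0.9652, -0.1881],
       [ 0.    ,  0.    ,  0.    ,  1.    ]])}
{'time_s': 0.1, 'joints': array([-1.2396,  0.4352,  0.025 ,  1.574 , -0.0116,  1.134 , -0.0751]), 'qvel': array([-0.0009, -0.0026, -0.    , -0.0041, -0.0016,  0.0004, -0.001 ]), 'joint_torque': array([  0.0026, -66.9124,   0.9876, -31.5147,  -0.0606,   0.0373,
         0.0001]), 'eef_pos': array([0.2625, 0.5666, 0.1951]), 'eef_rot': array([-0.6761, -3.0678,  0.0022]), 'force': array([ 0.0097, -0.5761,  0.4816]), 'wrist_torque': array([ 0.046 , -0.0296, -0.0147]), 'finger_force': 0.0, 'opening': 0.09203786384169377} 0.0188
```

View pics/scene0.png

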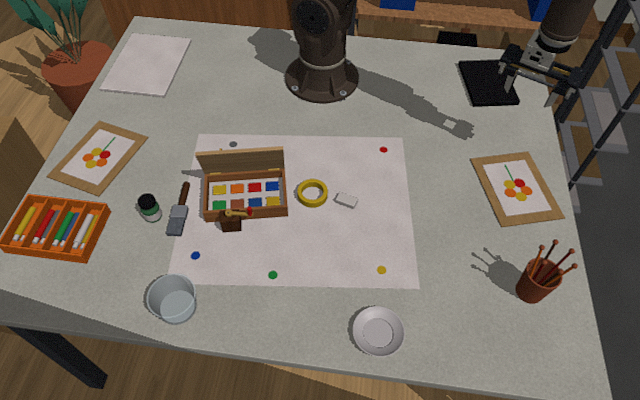

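View pics/top0.png

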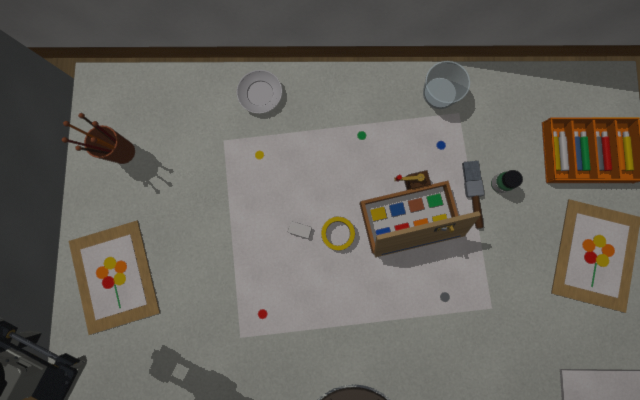

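The scene view shows the box around (245,190), with the lid nearly upright. In the top view the box is around (415,220), the block and hook are at (418,180), and the red knob is near (398,178). I'll enlarge both views.

```bash
python3 - <<'E'
import cv2,numpy as np
a=cv2.imread("pics/top0.png")[160:265,340:500]; b=cv2.imread("pics/scene0.png")[140:240,180:330]
cv2.imwrite("pics/t1.png",cv2.resize(a,None,fx=5,fy=5,interpolation=cv2.INTER_CUBIC))
cv2.imwrite("pics/s1.png",cv2.resize(b,None,fx=5,fy=5,interpolation=cv2.INTER_CUBIC))
E
```

```text
(no output)
```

View pics/t1.png

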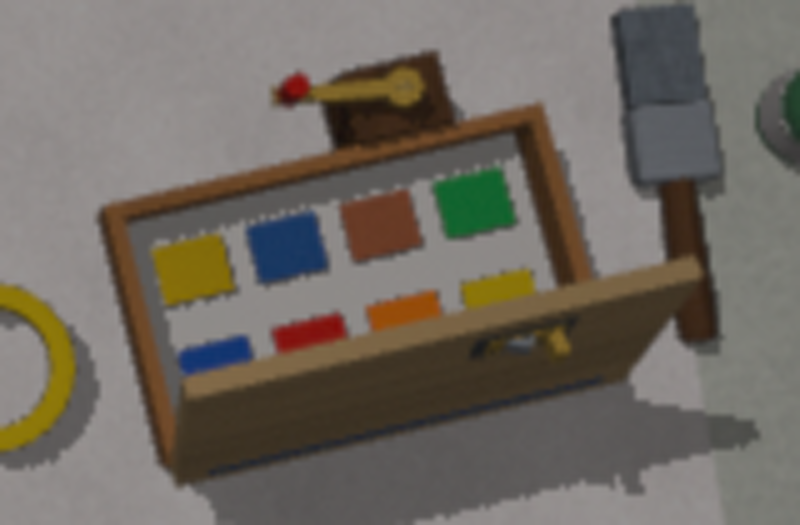

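View pics/s1.png

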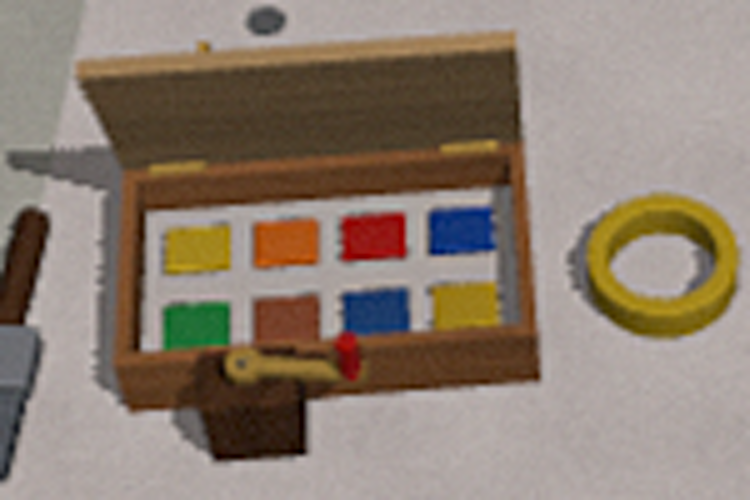

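The crops (5x) give these matching points, as top / scene crop pixels:
- Rim corner, +y: (102,208) / (537,333). Rim corner, -y: (543,104) / (117,356).
- Pivot: (405,86) / (241,365). Knob top: (296,86) / (346,338).
- Lid free-edge outer corners: (188,392), (700,272) / (516,33), (78,66).

```bash
cat >h.py <<'E'
import numpy as np
from cell import arm
np.set_printoptions(precision=4,suppress=True)
def ray(n,u,v):
    p=arm.camera_params(n);K=p["mtx"];T=p["cam_to_world"]
    d=T[:3,:3]@np.array([(u-K[0,2])/K[0,0],-(v-K[1,2])/K[1,1],-1]);return T[:3,3],d/np.linalg.norm(d)
def tri(rs):
    A=sum(np.eye(3)-np.outer(d,d) for o,d in rs);b=sum((np.eye(3)-np.outer(d,d))@o for o,d in rs)
    x=np.linalg.solve(A,b);return x,max(np.linalg.norm((np.eye(3)-np.outer(d,d))@(x-o)) for o,d in rs)
def plane(r,z): o,d=r;return o+d*(z-o[2])/d[2]
T=lambda u,v:ray("top",340+(u+.5)/5-.5,160+(v+.5)/5-.5)
S=lambda u,v:ray("scene",180+(u+.5)/5-.5,140+(v+.5)/5-.5)
E
python3 - <<'E'
from h import *
for n,t,s,z in [("rim+y",(102,208),(537,333),.045),("rim-y",(543,104),(117,356),.045),("piv",(405,86),(241,365),.0685),("knob",(296,86),(346,338),.0935),("lid+y",(188,392),(516,33),None),("lid-y",(700,272),(78,66),None)]:
    a,b=T(*t),S(*s); print(n,*tri([a,b]), *( [plane(a,z),plane(b,z)] if z else []))
print(plane(T(172,482),.045),plane(S(127,172),.045),plane(S(523,146),.045))
E
```

```text
rim+y [ 0.5652 -0.016   0.0421] 0.0013905537079996811 [ 0.5647 -0.0143  0.045 ] [ 0.5673 -0.0169  0.045 ]
rim-y [ 0.6158 -0.228   0.0493] 0.00016117857531374648 [ 0.6166 -0.2292  0.045 ] [ 0.613  -0.2297  0.045 ]
piv [ 0.6217 -0.1583  0.0644] 0.0005806435541880382 [ 0.6209 -0.1567  0.0685] [ 0.6243 -0.1577  0.0685]
knob [ 0.6164 -0.1016  0.0925] 0.0010765606082626538 [ 0.6161 -0.1003  0.0935] [ 0.617  -0.1024  0.0935]
lid+y [ 0.473  -0.0388  0.1711] 0.00023106636838362825
lid-y [ 0.5239 -0.2523  0.168 ] 0.00011642891290610591
[ 0.4334 -0.0467  0.045 ] [ 0.4938 -0.258   0.045 ] [ 0.4442 -0.0466  0.045 ]
```

Emit:
jog_arm([
  [[-0.0225,-0.0277,0],[0,0,0]],
  [[-0.0225,-0.0277,0],[0,0,0]],
  [[-0.0225,-0.0277,0],[0,0,0]],
  [[-0.0225,-0.0277,0],[0,0,0]],
  [[-0.0225,-0.0277,0],[0,0,0]],
  [[-0.0225,-0.0277,0],[0,0,0]],
  [[-0.0225,-0.0277,0],[0,0,0]],
  [[-0.0225,-0.0277,0],[0,0,0]],
  [[-0.0225,-0.0277,0],[0,0,0]],
  [[-0.0225,-0.0277,0],[0,0,0]],
  [[-0.0225,-0.0277,0],[0,0,0]],
  [[-0.0225,-0.0277,0],[0,0,0]],
  [[-0.0225,-0.0277,0],[0,0,0]],
  [[-0.0225,-0.0277,0],[0,0,0]],
  [[-0.0225,-0.0277,0],[0,0,0]],
  [[-0.0225,-0.0277,0],[0,0,0]],
  [[-0.0225,-0.0277,0],[0,0,0]],
  [[-0.0225,-0.0277,0],[0,0,0]],
  [[-0.0225,-0.0277,0],[0,0,0]],
  [[-0.0225,-0.0277,0],[0,0,0]],
], grip=0)

```text
time_s: 1.77
eef_pos: [0.438, -0.1264, 0.1958]
eef_rot: [0.676, 3.068, 0.0]
force: [0.9, 1.3, 0.0]
opening: 0.0003
finger_force: 0.0
```

Emit:
jog_arm([
  [[0,0,0],[0,0,0.0394]],
  [[0,0,0],[0,0,0.0394]],
  [[0,0,0],[0,0,0.0394]],
  [[0,0,0],[0,0,0.0394]],
  [[0,0,0],[0,0,0.0394]],
  [[0,0,0],[0,0,0.0394]],
  [[0,0,0],[0,0,0.0394]],
  [[0,0,0],[0,0,0.0394]],
  [[0,0,0],[0,0,0.0394]],
  [[0,0,0],[0,0,0.0394]],
  [[0,0,0],[0,0,0.0394]],
  [[0,0,0],[0,0,0.0394]],
  [[0,0,0],[0,0,0.0394]],
  [[0,0,0],[0,0,0.0394]],
  [[0,0,0],[0,0,0.0394]],
  [[0,0,0],[0,0,0.0394]],
  [[0,0,0],[0,0,0.0394]],
  [[0,0,0],[0,0,0.0394]],
  [[0,0,0],[0,0,0.0394]],
  [[0,0,0],[0,0,0.0394]],
])

```text
time_s: 3.43
eef_pos: [0.4379, -0.1246, 0.1957]
eef_rot: [-3.121, -0.354, 0.001]
force: [-0.6, 0.6, -0.5]
opening: 0.0003
finger_force: 0.0
```

```bash
cat >>h.py <<'E'
from scipy.spatial.transform import Rotation as R
psi=.226;C=np.array([.5285,-.1368])
def st():
    s=arm.sense();M=R.from_rotvec(s["eef_rot"]).as_matrix();p=s["eef_pos"]
    c,sn=np.cos(psi),np.sin(psi);B=np.array([[c,sn],[-sn,c]])
    print("t",s["time_s"],"world",p,"box",B@(p[:2]-C),"xtool deg",np.degrees(np.arctan2(M[1,0],M[0,0])),"ztool",M[:,2],"F",s["force"],"open",s["opening"],"j",s["joints"])
    return s,M
E
python3 - <<'E'
from h import *
import cv2
st()
cv2.imwrite("pics/w2.png",arm.camera("wrist"))
E
```

```text
t 3.4333 world [ 0.4379 -0.1246  0.1957] box [-0.0856  0.0322] xtool deg 12.954323706832083 ztool [-0.0004  0.0002 -1.    ] F [-0.6337  0.6327 -0.4552] open 0.00031476903364279515 j [-0.6402  0.1968  0.958   2.0176 -0.1891  1.0183 -0.9359]
```

View pics/w2.png

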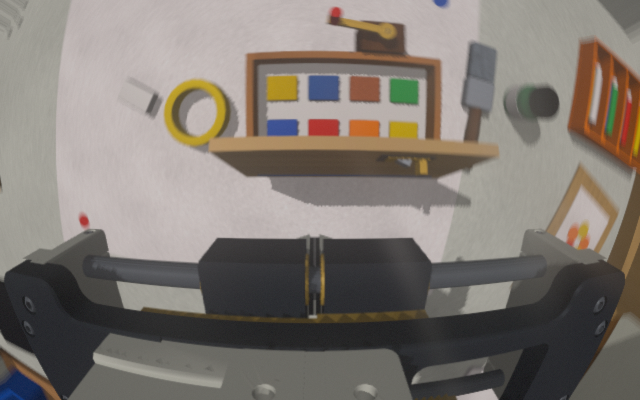

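The tool is square to the box, and the lid is still upright with a clear approach. Next I push it over along its arc, stopping just above the seated position.

Emit:
jog_arm([
  [[0.01,0,0.013],[0,0,0]],
  [[0.01,0,0.013],[0,0,0]],
  [[0.01,0,0.013],[0,0,0]],
  [[0.01,0,0],[0,0,0]],
  [[0.008,0,0.0033],[0,0,0]],
  [[0.008,0,0.0033],[0,0,0]],
  [[0.008,0,0.0033],[0,0,0]],
])

```text
time_s: 4.07
eef_pos: [0.5014, -0.1099, 0.1472]
eef_rot: [3.12, 0.365, 0.001]
force: [-0.2, 0.1, 0.3]
opening: 0.0005
finger_force: 0.0
```

Emit:
jog_arm([
  [[0.0096,0,0.0064],[0,0,0]],
  [[0.0096,0,0.0064],[0,0,0]],
  [[0.0082,0,0.0082],[0,0,0]],
  [[0.0082,0,0.0082],[0,0,0]],
  [[0.0064,0,0.0095],[0,0,0]],
  [[0.0064,0,0.0095],[0,0,0]],
  [[0.003,0,0.007],[0,0,0]],
  [[0.003,0,0.007],[0,0,0]],
  [[0.003,0,0.007],[0,0,0]],
  [[0.0014,0,0.006],[0,0,0]],
  [[0.0014,0,0.006],[0,0,0]],
  [[0.0014,0,0.004],[0,0,0]],
])

```text
time_s: 5.07
eef_pos: [0.5602, -0.0958, 0.0611]
eef_rot: [-3.12, -0.364, 0.001]
force: [-0.8, -0.5, 0.5]
opening: 0.0002
finger_force: 0.0
```

```bash
python3 - <<'E'
from h import *
st()
E
```

```text
t 5.0667 world [ 0.5602 -0.0958  0.0611] box [0.04   0.0328] xtool deg 13.289981466136785 ztool [-0.0004  0.0001 -1.    ] F [-0.8148 -0.4608  0.4752] open 0.00022262482287077192 j [-0.4355  0.5851  0.7473  1.9057 -0.5207  0.8549 -0.7564]
```

```bash
python3 - <<'E'
from h import *
import cv2
cv2.imwrite("pics/s3.png",cv2.resize(arm.camera("scene")[110:240,170:340],None,fx=4,fy=4,interpolation=cv2.INTER_CUBIC))
E
```

```text
(no output)
```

View pics/s3.png

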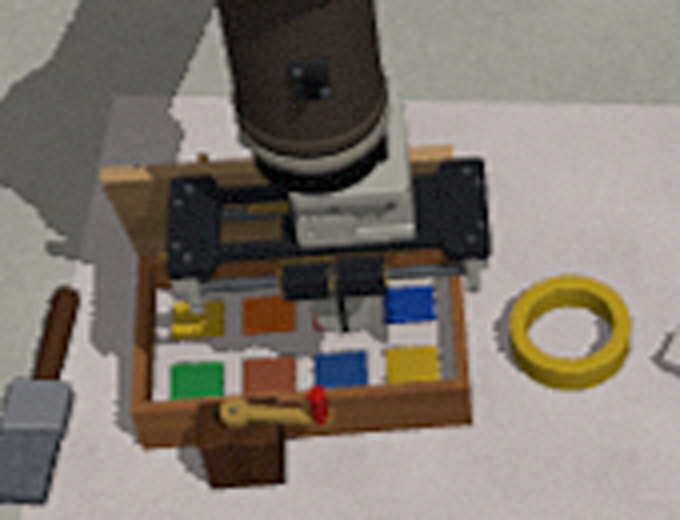

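The lid is still upright at its old pixels, (196,153) to (283,147), and the gripper now stands in front of it. I'll check the geometry before doing anything else.

```bash
python3 - <<'E'
from h import *
import cv2
def proj(n,P):
    p=arm.camera_params(n);K=p["mtx"];q=np.linalg.inv(p["cam_to_world"])@np.r_[P,1]
    return K[0,0]*q[0]/-q[2]+K[0,2], -K[1,1]*q[1]/-q[2]+K[1,2]
s=arm.sense()
print("scene",proj("scene",s["eef_pos"]),"top",proj("top",s["eef_pos"]))
w=arm.camera("wrist");t=arm.camera("top")[150:275,340:500]
cv2.imwrite("pics/w4.png",np.hstack([w[:,120:520],cv2.resize(t,(400,312),interpolation=cv2.INTER_CUBIC) if 0 else cv2.copyMakeBorder(cv2.resize(t,(400,312)),0,88,0,0,cv2.BORDER_CONSTANT)]))
E
```

```text
scene (np.float64(257.5036472092288), np.float64(196.96217687613736)) top (np.float64(394.73405615216217), np.float64(202.47182942764536))
```

View pics/w4.png

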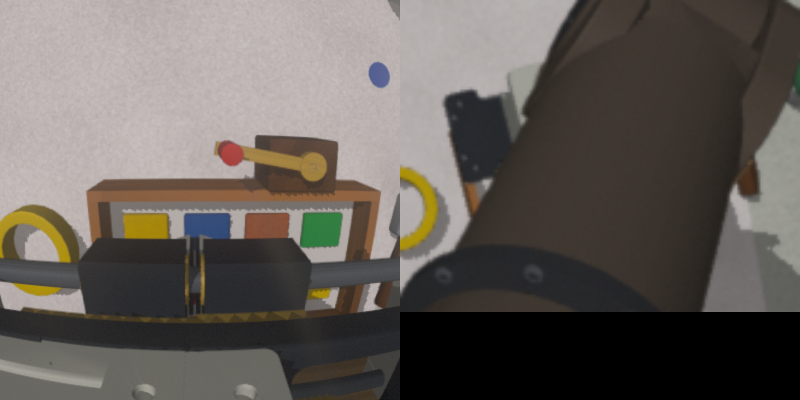

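The fingers are on the box side and the lid hasn't moved. The visible fingertips look about 10 mm above the stated TCP, so they probably skimmed over the lid's edge. I'll go back over it and push lower on the lid.

Emit:
jog_arm([
  [[0,0,-0.038],[0,0,0]],
  [[0,0,-0.038],[0,0,0]],
  [[0,0,-0.038],[0,0,0]],
  [[0,0,-0.038],[0,0,0]],
  [[0,0,-0.038],[0,0,0]],
  [[-0.035,0,0],[0,0,0]],
  [[-0.035,0,0],[0,0,0]],
  [[-0.035,0,0],[0,0,0]],
  [[-0.035,0,0],[0,0,0]],
  [[0,0,0.037],[0,0,0]],
  [[0,0,0.037],[0,0,0]],
  [[0,0,0.037],[0,0,0]],
  [[0,0,0],[0,0,0]],
])

```text
time_s: 6.3
eef_pos: [0.4204, -0.1267, 0.1368]
eef_rot: [-3.118, -0.364, 0.01]
force: [-1.5, 0.5, -0.5]
opening: 0.0004
finger_force: 0.0
```

Emit:
jog_arm([
  [[0.012,0,0],[0,0,0]],
  [[0.012,0,0],[0,0,0]],
  [[0.012,0,0],[0,0,0]],
  [[0.012,0,0],[0,0,0]],
  [[0.012,0,0.004],[0,0,0]],
  [[0,0,0],[0,0,0]],
])

```text
time_s: 6.8
eef_pos: [0.487, -0.1134, 0.1378]
eef_rot: [3.118, 0.368, 0.006]
force: [0.8, -0.4, 0.4]
opening: 0.0002
finger_force: 0.1
```

```bash
python3 - <<'E'
from h import *
import cv2
st()
cv2.imwrite("pics/s5.png",cv2.resize(arm.camera("scene")[90:240,170:340],None,fx=4,fy=4,interpolation=cv2.INTER_CUBIC))
E
```

```text
t 6.8 world [ 0.487  -0.1134  0.1378] box [-0.0352  0.0321] xtool deg 13.467582785193748 ztool [ 0.0039 -0.0013 -1.    ] F [ 0.8489 -0.4103  0.3668] open 0.00023776688259242602 j [-0.5486  0.3792  0.8911  1.9999 -0.3685  0.9258 -0.8027]
```

View pics/s5.png

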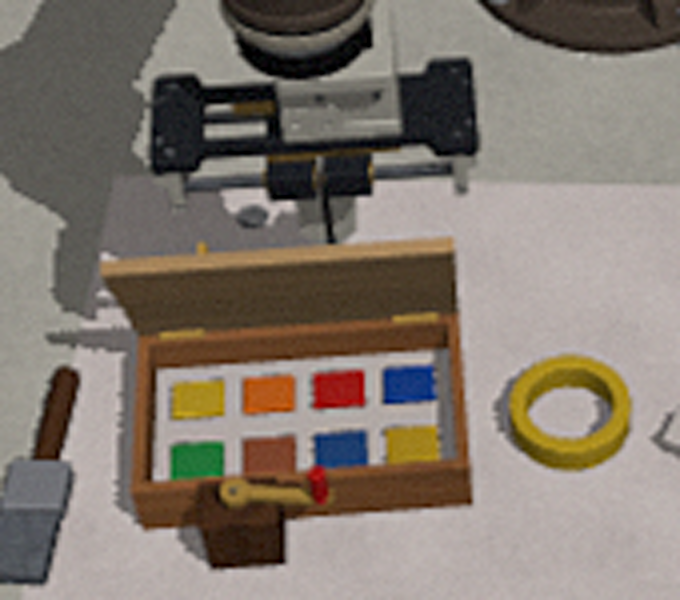

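The lid may have moved slightly: its edge is 2 px lower, about row 149.5 where it was 147. The fingers are behind it as wanted, so I continue along the arc and check partway.

Emit:
jog_arm([
  [[0.009,0,0.004],[0,0,0]],
  [[0.009,0,0.004],[0,0,0]],
  [[0.008,0,0.005],[0,0,0]],
  [[0.008,0,0.005],[0,0,0]],
  [[0.007,0,0.0065],[0,0,0]],
  [[0.007,0,0.0065],[0,0,0]],
  [[0,0,0],[0,0,0]],
])

```text
time_s: 7.43
eef_pos: [0.5299, -0.1023, 0.1041]
eef_rot: [-3.12, -0.366, 0.002]
force: [-0.4, 0.2, 0.9]
opening: 0.0001
finger_force: 0.0
```

```bash
python3 - <<'E'
from h import *
import cv2
st()
cv2.imwrite("pics/s6.png",cv2.resize(arm.camera("scene")[90:240,170:340],None,fx=4,fy=4,interpolation=cv2.INTER_CUBIC))
E
```

```text
t 7.4333 world [ 0.5299 -0.1023  0.1041] box [0.0091 0.0333] xtool deg 13.37303550435254 ztool [-0.0016 -0.0001 -1.    ] F [-0.4335  0.2094  0.8751] open 5.865096231670206e-05 j [-0.4931  0.4939  0.8255  1.9378 -0.4569  0.9083 -0.7745]
```

View pics/s6.png

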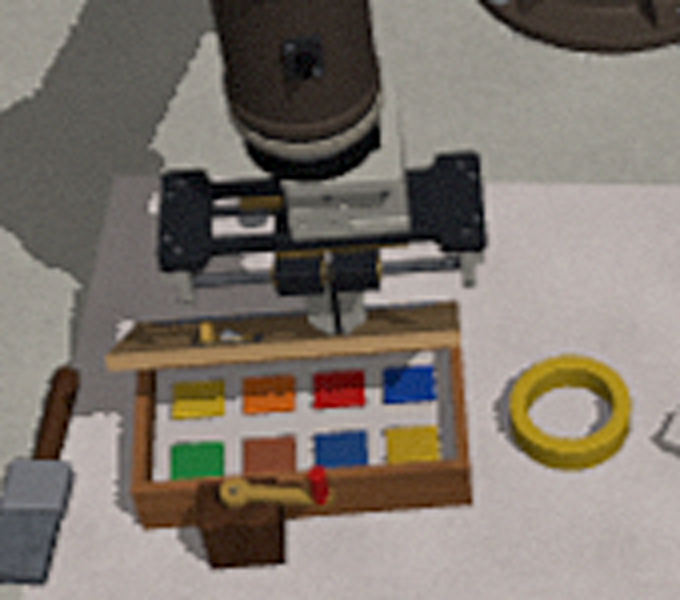

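The lid is now folding down, about half shut, with the fingertips on its outer face. I continue.

Emit:
jog_arm([
  [[0.0055,0,0.008],[0,0,0]],
  [[0.0055,0,0.008],[0,0,0]],
  [[0.0037,0,0.009],[0,0,0]],
  [[0.0037,0,0.009],[0,0,0]],
  [[0.002,0,0.007],[0,0,0]],
  [[0.002,0,0.006],[0,0,0]],
  [[0,0,0],[0,0,0]],
])

```text
time_s: 8.07
eef_pos: [0.5504, -0.0977, 0.0572]
eef_rot: [-3.12, -0.364, 0.003]
force: [-1.1, 0.5, 0.2]
opening: 0.0003
finger_force: 0.0
```

Emit:
jog_arm([
  [[0,0,0.002],[0,0,0]],
  [[0,0,0],[0,0,0]],
])

```text
time_s: 8.23
eef_pos: [0.5508, -0.0982, 0.0566]
eef_rot: [-3.12, -0.363, 0.0]
force: [0.3, -0.2, 0.3]
opening: 0.0003
finger_force: 0.0
```

Emit:
jog_arm([
  [[0,0,0.002],[0,0,0]],
  [[0,0,0],[0,0,0]],
])

```text
time_s: 8.4
eef_pos: [0.551, -0.0981, 0.0548]
eef_rot: [-3.12, -0.364, -0.0]
force: [-0.2, -0.6, -0.2]
opening: 0.0004
finger_force: 0.0
```

Emit:
jog_arm([
  [[0,0,0.003],[0,0,0]],
  [[0,0,0],[0,0,0]],
])

```text
time_s: 8.57
eef_pos: [0.5509, -0.0979, 0.0515]
eef_rot: [-3.12, -0.364, 0.0]
force: [-0.2, -0.7, -0.5]
opening: 0.0005
finger_force: 0.0
```

Emit:
jog_arm([
  [[0,0,0.003],[0,0,0]],
  [[0,0,0],[0,0,0]],
])

```text
time_s: 8.73
eef_pos: [0.5508, -0.0979, 0.0483]
eef_rot: [-3.12, -0.364, 0.001]
force: [-0.1, -0.5, 0.1]
opening: 0.0003
finger_force: 0.0
```

```bash
python3 - <<'E'
from h import *
import cv2
st()
cv2.imwrite("pics/s7.png",cv2.resize(arm.camera("scene")[110:240,170:340],None,fx=4,fy=4,interpolation=cv2.INTER_CUBIC))
E
```

```text
t 8.7333 world [ 0.5508 -0.0979  0.0483] box [0.0305 0.0329] xtool deg 13.310440142060328 ztool [-0.0004  0.0001 -1.    ] F [-0.0699 -0.5411  0.1305] open 0.00033457001290606306 j [-0.4344  0.5943  0.7497  1.9381 -0.5471  0.8235 -0.7231]
```

View pics/s7.png

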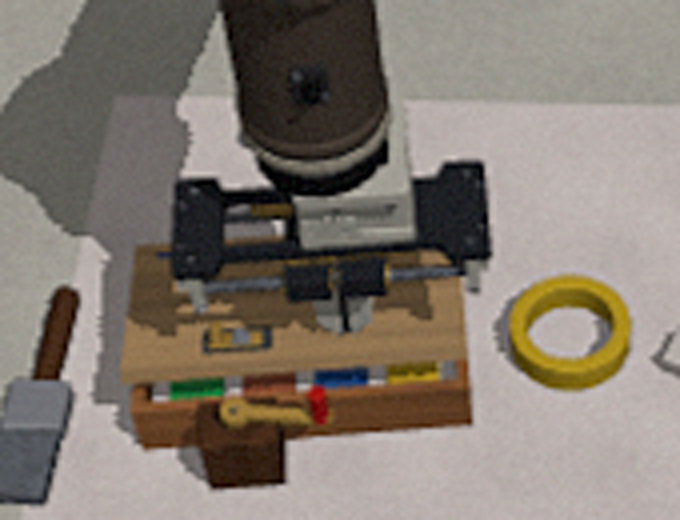

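The lid is about 0.17 rad from shut. The fingertips are on it but sit about 22 mm above the reported TCP, which also explains the first miss. I keep pressing until I feel it seat.

Emit:
jog_arm([
  [[0,0,0.004],[0,0,0]],
  [[0,0,0.004],[0,0,0]],
  [[0,0,0],[0,0,0]],
])

```text
time_s: 9.03
eef_pos: [0.5505, -0.0979, 0.0399]
eef_rot: [-3.12, -0.364, 0.002]
force: [-0.1, 0.3, 0.3]
opening: 0.0004
finger_force: 0.0
```

Emit:
jog_arm([
  [[0,0,0.003],[0,0,0]],
  [[0,0,0],[0,0,0]],
])

```text
time_s: 9.2
eef_pos: [0.5507, -0.098, 0.0372]
eef_rot: [-3.12, -0.364, 0.001]
force: [-0.1, 0.3, 0.1]
opening: 0.0005
finger_force: 0.0
```

Emit:
jog_arm([
  [[0,0,0.002],[0,0,0]],
  [[0,0,0],[0,0,0]],
])

```text
time_s: 9.37
eef_pos: [0.5509, -0.098, 0.0355]
eef_rot: [-3.12, -0.364, 0.0]
force: [-0.5, 0.1, 0.1]
opening: 0.0006
finger_force: 0.0
```

```bash
python3 - <<'E'
from h import *
s,M=st(); print(s["joint_torque"],s["wrist_torque"])
E
```

```text
t 9.3667 world [ 0.5509 -0.098   0.0355] box [0.0305 0.0328] xtool deg 13.294979954371795 ztool [-0.0002  0.0001 -1.    ] F [-0.547   0.0909  0.1109] open 0.0006342016432461059 j [-0.4218  0.6112  0.7328  1.9469 -0.5654  0.799  -0.7087]
[  0.1612 -59.7852  13.1528 -21.1662  -0.086   -0.112    0.0358] [-0.0798  0.1417  0.0342]
```

```bash
python3 - <<'E'
from h import *
import cv2
old=cv2.resize(cv2.imread("pics/s7.png"),(170,130),interpolation=cv2.INTER_AREA)
im=arm.camera("scene"); cv2.imwrite("pics/s8.png",im)
for c in(278,215):
    print(c);print("row  old -> new")
    for r in range(188,220): print(r,old[r-110,c-170],im[r,c])
E
```

```text
278
row  old -> new
188 [ 68 100 125] [52 76 95]
189 [ 72 104 126] [ 66  97 122]
190 [ 80 114 142] [ 75 108 134]
191 [ 82 114 143] [53 77 98]
192 [ 76 110 137] [ 60  85 105]
193 [ 78 110 140] [ 82 117 147]
194 [ 82 116 148] [ 85 122 154]
195 [ 83 120 148] [ 81 117 148]
196 [ 78 115 142] [ 81 116 144]
197 [ 76 111 138] [ 80 111 143]
198 [ 77 110 135] [ 90 128 157]
199 [ 80 112 139] [ 85 123 153]
200 [ 43  90 114] [ 86 125 154]
201 [16 79 97] [ 78 113 142]
202 [ 6 73 91] [ 70 101 126]
203 [ 23 125 155] [ 74 103 126]
204 [ 33 141 177] [ 43  88 107]
205 [ 42  95 137] [ 39  82 117]
206 [ 43  74 117] [ 42  75 121]
207 [ 40  69 105] [ 33  64 100]
208 [35 59 90] [26 51 84]
209 [34 56 88] [35 58 88]
210 [33 57 89] [37 58 92]
211 [38 62 94] [40 65 97]
212 [38 64 99] [ 39  66 102]
213 [38 60 94] [32 61 92]
214 [36 60 94] [35 57 91]
215 [26 53 89] [24 55 90]
216 [ 46  68 101] [41 61 97]
217 [161 165 176] [170 171 180]
218 [186 187 196] [185 188 195]
219 [183 184 193] [181 183 194]
215
row  old -> new
188 [ 63  91 114] [42 60 75]
189 [46 66 84] [ 76 110 133]
190 [44 68 82] [ 82 114 146]
191 [ 76 
[... 176 characters left out ...]
58]
197 [ 82 120 145] [ 89 127 158]
198 [ 84 119 147] [ 89 127 158]
199 [ 84 118 149] [ 86 121 152]
200 [ 82 117 147] [ 83 120 149]
201 [ 76 112 140] [ 87 126 157]
202 [ 76 106 135] [ 90 126 157]
203 [ 74 105 136] [ 93 128 158]
204 [ 70 102 126] [ 86 124 155]
205 [45 80 67] [ 86 123 151]
206 [27 65  8] [ 78 110 138]
207 [29 66 12] [ 65  97 122]
208 [ 51 106  22] [ 70  97 124]
209 [ 61 118  78] [45 74 67]
210 [ 56  94 130] [ 50  84 123]
211 [ 54  87 139] [ 50  88 141]
212 [ 41  72 113] [ 42  72 110]
213 [33 61 93] [33 62 94]
214 [33 62 97] [ 37  66 100]
215 [ 38  66 102] [ 41  69 105]
216 [ 38  66 102] [ 37  67 102]
217 [40 64 98] [36 65 99]
218 [32 55 84] [36 55 81]
219 [24 48 76] [26 49 76]
```

The lid is still following, with a gap of about 1 px (4 mm) left.

Emit:
jog_arm([
  [[0,0,0.002],[0,0,0]],
  [[0,0,0],[0,0,0]],
])

```text
time_s: 9.58
eef_pos: [0.5509, -0.098, 0.0335]
eef_rot: [-3.12, -0.364, 0.0]
force: [-0.4, 0.3, -0.6]
opening: 0.0003
finger_force: 0.0
```

Emit:
jog_arm([
  [[0,0,0.0015],[0,0,0]],
  [[0,0,0],[0,0,0]],
])

```text
time_s: 9.75
eef_pos: [0.5509, -0.098, 0.032]
eef_rot: [-3.12, -0.364, 0.0]
force: [0.1, 0.3, 0.0]
opening: 0.0007
finger_force: 0.0
```

Emit:
jog_arm([
  [[0,0,0.0015],[0,0,0]],
  [[0,0,0],[0,0,0]],
])

```text
time_s: 9.92
eef_pos: [0.5509, -0.098, 0.0305]
eef_rot: [-3.12, -0.364, 0.0]
force: [0.0, 0.2, 0.1]
opening: 0.0005
finger_force: 0.0
```

```bash
python3 - <<'E'
from h import *
st();im=arm.camera("scene")
for c in(278,215): print(c,[ (r,*im[r,c]) for r in range(201,214)])
E
```

```text
t 9.9167 world [ 0.5509 -0.098   0.0305] box [0.0306 0.0328] xtool deg 13.3037271495734 ztool [-0.0002  0.0001 -1.    ] F [0.0294 0.1582 0.0994] open 0.00048500372104394397 j [-0.417   0.6178  0.7261  1.9501 -0.5724  0.7897 -0.703 ]
278 [(201, np.uint8(92), np.uint8(129), np.uint8(163)), (202, np.uint8(90), np.uint8(128), np.uint8(158)), (203, np.uint8(78), np.uint8(112), np.uint8(141)), (204, np.uint8(74), np.uint8(102), np.uint8(125)), (205, np.uint8(61), np.uint8(88), np.uint8(109)), (206, np.uint8(48), np.uint8(78), np.uint8(116)), (207, np.uint8(34), np.uint8(67), np.uint8(106)), (208, np.uint8(37), np.uint8(58), np.uint8(86)), (209, np.uint8(31), np.uint8(55), np.uint8(86)), (210, np.uint8(31), np.uint8(56), np.uint8(87)), (211, np.uint8(35), np.uint8(60), np.uint8(92)), (212, np.uint8(39), np.uint8(66), np.uint8(102)), (213, np.uint8(37), np.uint8(64), np.uint8(97))]
215 [(201, np.uint8(85), np.uint8(120), np.uint8(151)), (202, np.uint8(90), np.uint8(127), np.uint8(157)), (203, np.uint8(91), np.uint8(131), np.uint8(162)), (204, np.uint8(87), np.uint8(125), np.uint8(159)), (205, np.uint8(90), np.uint8(131), np.uint8(160)), (206, np.uint8(90), np.uint8(128), np.uint8(162)), (207, np.uint8(84), np.uint8(122), np.uint8(152)), (208, np.uint8(72), np.uint8(100), np.uint8(123)), (209, np.uint8(67), np.uint8(94), np.uint8(116)), (210, np.uint8(60), np.uint8(85), np.uint8(117)), (211, np.uint8(53), np.uint8(87), np.uint8(133)), (212, np.uint8(39), np.uint8(71), np.uint8(112)), (213, np.uint8(38), np.uint8(65), np.uint8(97))]
```

Emit:
jog_arm([
  [[0,0,0.0015],[0,0,0]],
])

```text
time_s: 10.05
eef_pos: [0.5511, -0.0981, 0.0293]
eef_rot: [3.12, 0.364, 0.0]
force: [0.6, -0.0, -0.4]
opening: 0.0002
finger_force: 0.0
```

Emit:
jog_arm([
  [[0,0,0.001],[0,0,0]],
  [[0,0,0],[0,0,0]],
])

```text
time_s: 10.22
eef_pos: [0.5509, -0.098, 0.028]
eef_rot: [-3.12, -0.364, 0.0]
force: [-0.4, 0.6, 0.8]
opening: 0.0005
finger_force: 0.0
```

Emit:
jog_arm([
  [[0,0,0.001],[0,0,0]],
  [[0,0,0],[0,0,0]],
])

```text
time_s: 10.38
eef_pos: [0.5509, -0.098, 0.0271]
eef_rot: [-3.12, -0.364, 0.0]
force: [-0.3, -0.1, 0.1]
opening: 0.0003
finger_force: 0.0
```

```bash
python3 - <<'E'
from h import *
st();im=arm.camera("scene").astype(int)
for c in(278,215): print(c,[ (r,im[r,c].tolist()) for r in range(202,213)])
E
```

```text
t 10.3833 world [ 0.5509 -0.098   0.0271] box [0.0305 0.0327] xtool deg 13.300788241264083 ztool [-0.0001  0.     -1.    ] F [-0.2843 -0.1053  0.1406] open 0.00034103842547729104 j [-0.4135  0.6224  0.7215  1.9523 -0.5773  0.7832 -0.6991]
278 [(202, [86, 126, 159]), (203, [88, 125, 157]), (204, [80, 112, 142]), (205, [71, 101, 126]), (206, [53, 78, 99]), (207, [39, 68, 99]), (208, [22, 47, 82]), (209, [31, 56, 87]), (210, [36, 58, 90]), (211, [37, 59, 94]), (212, [37, 63, 99])]
215 [(202, [79, 121, 154]), (203, [89, 126, 159]), (204, [91, 132, 165]), (205, [88, 129, 159]), (206, [90, 129, 161]), (207, [86, 127, 160]), (208, [89, 126, 157]), (209, [70, 100, 125]), (210, [64, 92, 112]), (211, [54, 77, 101]), (212, [40, 63, 99])]
```

Emit:
jog_arm([
  [[0,0,0.001],[0,0,0]],
  [[0,0,0],[0,0,0]],
])

```text
time_s: 10.6
eef_pos: [0.551, -0.098, 0.0261]
eef_rot: [-3.12, -0.364, 0.0]
force: [-0.3, -0.3, 1.0]
opening: 0.0004
finger_force: 0.0
```

Emit:
jog_arm([
  [[0,0,0.001],[0,0,0]],
  [[0,0,0],[0,0,0]],
])

```text
time_s: 10.77
eef_pos: [0.551, -0.098, 0.0251]
eef_rot: [-3.12, -0.364, 0.0]
force: [-0.2, 0.8, -0.6]
opening: 0.0002
finger_force: 0.0
```

Emit:
jog_arm([
  [[0,0,0.001],[0,0,0]],
  [[0,0,0],[0,0,0]],
])

```text
time_s: 10.93
eef_pos: [0.5511, -0.0981, 0.0245]
eef_rot: [-3.12, -0.364, -0.0]
force: [-0.9, -0.1, 2.3]
opening: 0.0006
finger_force: 1.6
```

```bash
python3 - <<'E'
from h import *
st();im=arm.camera("scene").astype(int)
for c in(278,215): print(c,[ (r,im[r,c].tolist()) for r in range(202,214)])
E
```

```text
t 10.9333 world [ 0.5511 -0.0981  0.0245] box [0.0307 0.0327] xtool deg 13.293250017035806 ztool [ 0.0002  0.0003 -1.    ] F [-0.8849 -0.0699  2.303 ] open 0.0006253128089276532 j [-0.4106  0.6259  0.7177  1.9538 -0.5816  0.7781 -0.6958]
278 [(202, [89, 127, 161]), (203, [93, 132, 166]), (204, [93, 130, 161]), (205, [73, 104, 129]), (206, [66, 95, 117]), (207, [45, 73, 98]), (208, [36, 57, 87]), (209, [32, 56, 87]), (210, [25, 55, 86]), (211, [40, 64, 99]), (212, [36, 62, 98]), (213, [40, 62, 94])]
215 [(202, [85, 125, 157]), (203, [92, 128, 158]), (204, [92, 131, 163]), (205, [91, 131, 163]), (206, [90, 129, 162]), (207, [91, 130, 164]), (208, [92, 132, 163]), (209, [84, 120, 146]), (210, [65, 94, 117]), (211, [64, 91, 111]), (212, [48, 73, 103]), (213, [37, 63, 98])]
```

Emit:
jog_arm([
  [[0,0,0.001],[0,0,0]],
  [[0,0,0],[0,0,0]],
])

```text
time_s: 11.15
eef_pos: [0.5512, -0.0981, 0.0243]
eef_rot: [-3.12, -0.363, -0.001]
force: [-5.1, 2.0, 16.3]
opening: 0.0002
finger_force: 8.1
```

Emit:
jog_arm([
  [[0,0,0.001],[0,0,0]],
  [[0,0,0],[0,0,0]],
])

```text
time_s: 11.32
eef_pos: [0.5513, -0.0981, 0.0241]
eef_rot: [-3.119, -0.363, -0.002]
force: [-8.1, 3.4, 28.9]
opening: 0.0003
finger_force: 14.3
```

```bash
python3 - <<'E'
from h import *
st();im=arm.camera("scene").astype(int)
for c in(278,215): print(c,[ (r,im[r,c].tolist()) for r in range(203,214)])
E
```

```text
t 11.3167 world [ 0.5513 -0.0981  0.0241] box [0.0309 0.0327] xtool deg 13.27476495417442 ztool [ 0.0011  0.0017 -1.    ] F [-8.1174  3.4297 28.9032] open 0.00030088253760389 j [-0.4088  0.626   0.7165  1.9543 -0.5839  0.7772 -0.6935]
278 [(203, [92, 129, 163]), (204, [89, 128, 157]), (205, [78, 108, 135]), (206, [71, 97, 120]), (207, [53, 78, 103]), (208, [24, 50, 84]), (209, [34, 58, 89]), (210, [30, 56, 91]), (211, [33, 60, 94]), (212, [34, 61, 101]), (213, [35, 58, 92])]
215 [(203, [91, 130, 159]), (204, [88, 131, 163]), (205, [95, 133, 165]), (206, [90, 128, 160]), (207, [93, 132, 163]), (208, [89, 128, 163]), (209, [80, 121, 150]), (210, [66, 97, 119]), (211, [62, 87, 106]), (212, [43, 70, 101]), (213, [35, 64, 99])]
```

The lid has seated: force rises steeply at z = 0.0243, which puts the true tips about 30 mm above the reported TCP. I back off and move out beyond the knob.

Emit:
jog_arm([
  [[0,0,-0.01],[0,0,0]],
  [[0,0,-0.02],[0,0,0]],
  [[0,0,-0.03],[0,0,0]],
  [[0,0,-0.02],[0,0,0]],
  [[0.024,0.004,0],[0,0,0]],
  [[0.024,0.004,0],[0,0,0]],
  [[0.024,0.004,0],[0,0,0]],
  [[0.024,0.005,0],[0,0,0]],
  [[0,0,0],[0,0,0]],
])

```text
time_s: 12.12
eef_pos: [0.6525, -0.0913, 0.1019]
eef_rot: [3.119, 0.368, 0.004]
force: [-0.2, 0.8, 0.4]
opening: 0.0007
finger_force: 0.0
```

```bash
python3 - <<'E'
from h import *
import cv2
st();im=arm.camera("scene")
for c in(278,215): print(c,[ (r,im[r,c].astype(int).tolist()) for r in range(204,214)])
# finger xy check from s7: tip crop (345,328)/4
r=ray("scene",170+345/4,110+328/4);print("s7 tip at z.079",plane(r,.0788),"vs .5508 -.0979")
hsv=cv2.cvtColor(im,cv2.COLOR_BGR2HSV);m=(((hsv[...,0]<6)|(hsv[...,0]>174))&(hsv[...,1]>180)&(hsv[...,2]>80)).astype(np.uint8)
n,l,stt,ce=cv2.connectedComponentsWithStats(m[170:230,180:300])
for i in range(1,n): print(stt[i],ce[i]+[180,170])
cv2.imwrite("pics/s9.png",im);cv2.imwrite("pics/w9.png",arm.camera("wrist"))
E
```

```text
t 12.1167 world [ 0.6525 -0.0913  0.1019] box [0.131  0.0166] xtool deg 13.466729240771933 ztool [ 0.0025 -0.0007 -1.    ] F [-0.1819  0.8158  0.3887] open 0.0006585542273812535 j [-0.4166  0.6725  0.7743  1.6373 -0.5264  1.0489 -0.8185]
278 [(204, [93, 131, 162]), (205, [75, 107, 135]), (206, [69, 99, 121]), (207, [49, 76, 102]), (208, [36, 58, 88]), (209, [32, 56, 90]), (210, [34, 58, 92]), (211, [36, 63, 97]), (212, [40, 65, 104]), (213, [34, 61, 93])]
215 [(204, [51, 51, 56]), (205, [49, 73, 90]), (206, [56, 82, 102]), (207, [51, 77, 95]), (208, [56, 79, 99]), (209, [52, 76, 95]), (210, [46, 63, 81]), (211, [52, 72, 85]), (212, [38, 56, 76]), (213, [25, 43, 70])]
s7 tip at z.079 [ 0.5577 -0.0977  0.0788] vs .5508 -.0979
[70 45  1  1  1] [250. 215.]
```

```bash
cat >>h.py <<'E'
import cv2
def wray(u,v,p,M):
    P=arm.camera_params("wrist");K=P["mtx"];m=P["mount"]
    x,y=(u-K[0,2])/K[0,0],(v-K[1,2])/K[1,1];th=np.hypot(x,y)
    d=np.array([np.sin(th)*x/th,-np.sin(th)*y/th,-np.cos(th)])
    return p+M@m[:3,3],M@m[:3,:3]@d
def knob(im,p,M):
    h=cv2.cvtColor(im,cv2.COLOR_BGR2HSV);m=(((h[...,0]<6)|(h[...,0]>174))&(h[...,1]>150)&(h[...,2]>70)).astype(np.uint8)
    n,l,s,ce=cv2.connectedComponentsWithStats(m)
    for i in range(1,n):
        if s[i][4]>25:
            q=plane(wray(*ce[i],p,M),.090)[:2]-C;c,sn=np.cos(psi),np.sin(psi);b=np.array([[c,sn],[-sn,c]])@q
            print(s[i],ce[i],"box",b,"hook angle",np.arctan2(b[1]+.04,b[0]-.085),"rad",np.hypot(b[1]+.04,b[0]-.085))
E
python3 - <<'E'
from h import *
s,M=st();knob(cv2.imread("pics/w9.png"),s["eef_pos"],M)
P=arm.camera_params("wrist")
m=np.linalg.inv(P["mount"])
for z in(0,-.03):
    q=(m@[0,0,z,1])[:3];th=np.arccos(-q[2]/np.linalg.norm(q));r=np.hypot(q[0],q[1]);print("tip px",309.7*th*q[0]/r+314.26,-309.7*th*q[1]/r+205)
E
```

```text
t 12.2167 world [ 0.6484 -0.0926  0.1017] box [0.1268 0.0162] xtool deg 13.328241005737125 ztool [-0.0007 -0.0007 -1.    ] F [-0.19   -0.2096  0.191 ] open 0.0004999068958586529 j [-0.4171  0.6694  0.7762  1.6446 -0.5246  1.0481 -0.8177]
[631 256   9  22  58] [635.6552 267.3103] box [ 0.0648 -0.3825] hook angle -1.6298459506834129 rad 0.34304984090858903
tip px 313.7474854719823 232.70319007430567
tip px 313.70876957967164 251.4212480891639
```

Emit:
jog_arm([
  [[0,0,0.018],[0,0,0]],
  [[0,0,0.018],[0,0,0]],
  [[0,0,0.018],[0,0,0]],
  [[0,0,0],[0,0,0]],
  [[-0.005,0,0],[0,0,0]],
  [[-0.005,0,0],[0,0,0]],
  [[-0.004,0,0],[0,0,0]],
  [[-0.004,0,0],[0,0,0]],
  [[-0.004,0,0],[0,0,0]],
  [[-0.004,0,0],[0,0,0]],
  [[0,0,0],[0,0,0]],
])

```text
time_s: 13.13
eef_pos: [0.6223, -0.0989, 0.0486]
eef_rot: [-3.12, -0.363, -0.0]
force: [-0.8, -0.6, 0.5]
opening: 0.0005
finger_force: 0.0
```

```bash
python3 - <<'E'
from h import *
s,M=st();im=arm.camera("wrist");knob(im,s["eef_pos"],M)
cv2.imwrite("pics/w10.png",im);im=arm.camera("scene");cv2.imwrite("pics/s10.png",im)
h=cv2.cvtColor(im,cv2.COLOR_BGR2HSV)[180:230,200:300];m=((h[...,0]<8)|(h[...,0]>172))&(h[...,1]>150)&(h[...,2]>60);print(np.argwhere(m)+[180,200])
E
```

```text
t 13.1333 world [ 0.6223 -0.0989  0.0486] box [0.0999 0.016 ] xtool deg 13.265628713889766 ztool [-0.      0.0001 -1.    ] F [-0.8174 -0.5991  0.5358] open 0.0004823000148977008 j [-0.3963  0.6907  0.7373  1.7565 -0.5686  0.9201 -0.7555]
[]
```

Emit:
jog_arm([
  [[-0.0056,-0.0013,0],[0,0,-0.0318]],
  [[-0.0056,-0.0013,0],[0,0,-0.0318]],
  [[-0.0056,-0.0013,0],[0,0,-0.0318]],
  [[-0.0056,-0.0013,0],[0,0,-0.0318]],
  [[-0.0056,-0.0013,0],[0,0,-0.0318]],
  [[-0.0056,-0.0013,0],[0,0,-0.0318]],
  [[0,0,0],[0,0,0]],
])

```text
time_s: 13.82
eef_pos: [0.5894, -0.1079, 0.0484]
eef_rot: [-2.872, -1.274, 0.0]
force: [0.1, 0.2, -0.4]
opening: 0.0006
finger_force: 0.0
```

```bash
python3 - <<'E'
from h import *
s,M=st();im=arm.camera("wrist");knob(im,s["eef_pos"],M)
im=arm.camera("scene");cv2.imwrite("pics/s11.png",im)
def red(im,y0,y1,x0,x1):
    h=cv2.cvtColor(im,cv2.COLOR_BGR2HSV)[y0:y1,x0:x1];m=((h[...,0]<8)|(h[...,0]>172))&(h[...,1]>150)&(h[...,2]>60);a=np.argwhere(m)+[y0,x0];print(len(a),a.mean(0) if len(a) else 0, a[:8].tolist())
red(im,170,230,200,300); red(arm.camera("top"),150,260,340,480)
E
```

```text
t 13.8167 world [ 0.5894 -0.1079  0.0484] box [0.0659 0.0145] xtool deg 47.8446385749642 ztool [-0.0002 -0.0001 -1.    ] F [ 0.0526  0.157  -0.4028] open 0.0005955315368706632 j [-0.2973  0.6031  0.5762  1.8294 -0.4294  0.8362 -0.2438]
0 0 []
0 0 []
```

Emit:
jog_arm([
  [[-0.0056,-0.0013,0],[0,0,-0.0318]],
  [[-0.0056,-0.0013,0],[0,0,-0.0318]],
  [[-0.0056,-0.0013,0],[0,0,-0.0318]],
  [[-0.0056,-0.0013,0],[0,0,-0.0318]],
  [[-0.0056,-0.0013,0],[0,0,-0.0318]],
  [[0,0,0],[0,0,0]],
])

```text
time_s: 14.47
eef_pos: [0.5701, -0.1285, 0.0482]
eef_rot: [2.47, 1.941, -0.001]
force: [0.7, 0.7, -0.7]
opening: 0.0003
finger_force: 0.0
```

```bash
cat >>h.py <<'E'
def red(n,y0,y1,x0,x1,f):
    im=arm.camera(n);cv2.imwrite(f,im)
    h=cv2.cvtColor(im,cv2.COLOR_BGR2HSV)[y0:y1,x0:x1];m=((h[...,0]<8)|(h[...,0]>172))&(h[...,1]>150)&(h[...,2]>60);a=np.argwhere(m)+[y0,x0]
    print(n,len(a))
    if len(a): v,u=a.mean(0);q=plane(ray(n,u,v),.087)[:2]-C;c,sn=np.cos(psi),np.sin(psi);b=np.array([[c,sn],[-sn,c]])@q;print(u,v,"box",b,"hook",np.arctan2(b[1]+.04,b[0]-.085)%6.283)
E
python3 - <<'E'
from h import *
s,M=st();im=arm.camera("wrist");knob(im,s["eef_pos"],M)
red("scene",170,230,190,300,"pics/s12.png"); red("top",150,260,340,480,"pics/t12.png")
E
```

```text
t 14.4667 world [ 0.5701 -0.1285  0.0482] box [ 0.0424 -0.0012] xtool deg 76.31964840036719 ztool [-0.0003 -0.0004 -1.    ] F [ 0.6757  0.6679 -0.6781] open 0.00032715682432664654 j [-0.175   0.5567  0.4382  1.8599 -0.319   0.7945  0.1923]
scene 1
233.0 211.0 box [ 0.0977 -0.0262] hook 0.8271323873726923
top 0
```

Emit:
jog_arm([
  [[-0.0028,-0.0007,0],[0,0,-0.0159]],
  [[-0.0028,-0.0007,0],[0,0,-0.0159]],
  [[0,0,0],[0,0,0]],
])

```text
time_s: 14.87
eef_pos: [0.568, -0.1326, 0.0481]
eef_rot: [2.372, 2.06, -0.0]
force: [0.6, 0.6, 0.1]
opening: 0.0006
finger_force: 0.0
```

Emit:
jog_arm([
  [[-0.0028,-0.0007,0],[0,0,-0.0159]],
  [[-0.0028,-0.0007,0],[0,0,-0.0159]],
  [[0,0,0],[0,0,0]],
])

```text
time_s: 15.12
eef_pos: [0.5659, -0.1381, 0.0482]
eef_rot: [2.267, 2.175, -0.0]
force: [0.4, -0.1, -0.2]
opening: 0.0008
finger_force: 0.0
```

Emit:
jog_arm([
  [[-0.0028,-0.0007,0],[0,0,-0.0159]],
  [[0,0,0],[0,0,0]],
])

```text
time_s: 15.28
eef_pos: [0.5653, -0.1406, 0.0482]
eef_rot: [2.212, 2.231, 0.0]
force: [0.2, 0.6, -0.1]
opening: 0.0006
finger_force: 0.3
```

Emit:
jog_arm([
  [[-0.0028,-0.0007,0],[0,0,-0.0159]],
  [[0,0,0],[0,0,0]],
])

```text
time_s: 15.45
eef_pos: [0.5646, -0.1429, 0.0483]
eef_rot: [-2.155, -2.285, -0.001]
force: [0.3, 2.3, 0.1]
opening: 0.0004
finger_force: 1.1
```

```bash
python3 - <<'E'
from h import *
s,M=st();print(s["wrist_torque"]);im=arm.camera("wrist");knob(im,s["eef_pos"],M);cv2.imwrite("pics/w13.png",im)
red("scene",170,230,190,300,"pics/s13.png"); red("top",150,260,340,480,"pics/t13.png")
im=cv2.imread("pics/s13.png");h=cv2.cvtColor(im,cv2.COLOR_BGR2HSV)
# brass pixels near hook
b=(h[...,0]>15)&(h[...,0]<28)&(h[...,1]>140)&(h[...,2]>90);a=np.argwhere(b[185:230,210:275])+[185,210];print(len(a),a.tolist()[:60])
E
```

```text
t 15.45 world [ 0.5646 -0.1429  0.0483] box [ 0.0339 -0.014 ] xtool deg 93.35464183986676 ztool [ 0.0002  0.0008 -1.    ] F [0.2588 2.3371 0.1031] open 0.000401143407605997 j [-0.0918  0.5426  0.354   1.8601 -0.2576  0.7835  0.4577]
[ 0.3296 -0.0619 -0.0179]
scene 1
232.0 216.0 box [ 0.1125 -0.0284] hook 0.39811234809752827
top 0
43 [[185, 222], [206, 230], [206, 231], [207, 228], [207, 231], [208, 229], [208, 231], [208, 268], [209, 229], [211, 225], [211, 226], [211, 227], [211, 228], [211, 230], [211, 231], [212, 225], [212, 226], [212, 230], [212, 231], [212, 232], [213, 225], [213, 226], [213, 227], [213, 229], [213, 230], [213, 231], [213, 232], [214, 225], [214, 226], [214, 227], [214, 228], [214, 229], [214, 230], [214, 231], [215, 226], [215, 227], [215, 228], [215, 229], [215, 230], [215, 231], [216, 228], [216, 229], [216, 230]]
```

The wedge is starting to resist at 2.3 N. I go on in small steps.

Emit:
jog_arm([
  [[-0.0022,-0.0005,0],[0,0,-0.0127]],
  [[0,0,0],[0,0,0]],
])

```text
time_s: 15.77
eef_pos: [0.5642, -0.1449, 0.0483]
eef_rot: [-2.107, -2.329, -0.001]
force: [0.9, 4.2, 1.6]
opening: 0.0003
finger_force: 1.9
```

Emit:
jog_arm([
  [[-0.0022,-0.0005,0],[0,0,-0.0127]],
  [[0,0,0],[0,0,0]],
])

```text
time_s: 15.93
eef_pos: [0.5637, -0.147, 0.0482]
eef_rot: [-2.06, -2.37, -0.001]
force: [0.1, 4.4, 2.8]
opening: 0.0002
finger_force: 2.2
```

Emit:
jog_arm([
  [[-0.0011,-0.0002,0],[0,0,-0.0064]],
  [[0,0,0],[0,0,0]],
])

```text
time_s: 16.1
eef_pos: [0.5636, -0.1486, 0.0482]
eef_rot: [-2.038, -2.39, -0.0]
force: [0.4, 4.4, 1.7]
opening: 0.0001
finger_force: 2.2
```

Emit:
jog_arm([
  [[-0.0017,-0.0003,0],[0,0,-0.0095]],
  [[0,0,0],[0,0,0]],
])

```text
time_s: 16.27
eef_pos: [0.5636, -0.1515, 0.0482]
eef_rot: [2.002, 2.42, -0.001]
force: [0.1, 0.1, 0.0]
opening: 0.0005
finger_force: 0.0
```

Emit:
jog_arm([
  [[-0.0015,-0.0003,0],[0,0,-0.0064]],
  [[0,0,0],[0,0,0]],
])

```text
time_s: 16.43
eef_pos: [0.5635, -0.1535, 0.0482]
eef_rot: [1.977, 2.441, -0.001]
force: [0.5, 0.1, 0.4]
opening: 0.0005
finger_force: 0.0
```

Emit:
jog_arm([
  [[-0.001,0,0],[0,0,0]],
  [[0,0,0],[0,0,0]],
])

```text
time_s: 16.6
eef_pos: [0.5638, -0.1541, 0.0482]
eef_rot: [1.978, 2.44, -0.0]
force: [-0.8, 0.1, -0.8]
opening: 0.0003
finger_force: 0.0
```

It snapped: the force dropped from 4.4 N to 0. I follow up softly until the knob bears on the stop.

Emit:
jog_arm([
  [[-0.0015,0,0],[0,0,0]],
  [[0,0,0],[0,0,0]],
])

```text
time_s: 16.77
eef_pos: [0.5641, -0.1552, 0.0482]
eef_rot: [1.977, 2.441, -0.0]
force: [-0.8, -0.1, 0.3]
opening: 0.0008
finger_force: 0.1
```

Emit:
jog_arm([
  [[-0.001,0,0],[0,0,0]],
  [[0,0,0],[0,0,0]],
])

```text
time_s: 16.93
eef_pos: [0.5642, -0.1559, 0.0482]
eef_rot: [-1.977, -2.441, -0.0]
force: [-0.6, 1.3, -0.1]
opening: 0.0003
finger_force: 0.3
```

Emit:
jog_arm([
  [[-0.001,0,0],[0,0,0]],
  [[0,0,0],[0,0,0]],
])

```text
time_s: 17.1
eef_pos: [0.5643, -0.1562, 0.0481]
eef_rot: [-1.975, -2.441, -0.001]
force: [-1.4, 3.2, 0.4]
opening: -0.0
finger_force: 1.4
```

The stop is felt at 3.2 N, so I retreat and inspect.

Emit:
jog_arm([
  [[0.01,0,0],[0,0,0]],
  [[0.015,0,0],[0,0,0]],
  [[0,0,-0.03],[0,0,0]],
  [[0,0,-0.04],[0,0,0]],
  [[0,0,-0.04],[0,0,0]],
  [[0.04,0,-0.02],[0,0,0]],
  [[0.04,0,0],[0,0,0]],
  [[0.04,0,0],[0,0,0]],
  [[0.04,0,0],[0,0,0]],
  [[0.04,0,0],[0,0,0]],
  [[0.04,0,0],[0,0,0]],
  [[0.04,0,0],[0,0,0]],
  [[0,0,0],[0,0,0]],
  [[0,0,0],[0,0,0]],
])

```text
time_s: 18.27
eef_pos: [0.5007, 0.142, 0.1768]
eef_rot: [-1.969, -2.447, -0.001]
force: [-0.3, -0.4, 0.6]
opening: 0.0004
finger_force: 0.0
```

```bash
python3 - <<'E'
from h import *
st()
red("scene",170,230,190,300,"pics/s14.png"); red("top",150,260,340,480,"pics/t14.png")
im=cv2.imread("pics/s14.png").astype(int)
for c in(278,205): print(c,[ (r,im[r,c].tolist()) for r in range(203,215)])
for n in("s","t"): # bystander motion: diff vs start
    a=cv2.imread(f"pics/{'scene' if n=='s' else 'top'}0.png");b=cv2.imread(f"pics/{n}14.png")
    def cen(i,lo,hi,x0,x1,y0,y1): 
        m=cv2.inRange(cv2.cvtColor(i,cv2.COLOR_BGR2HSV)[y0:y1,x0:x1],lo,hi);M=cv2.moments(m,True);return (M['m10']/M['m00'],M['m01']/M['m00'],M['m00'])
    X=(292,332,170,215) if n=='s' else (315,360,210,255)
    J=(130,165,190,225) if n=='s' else (488,526,165,198)
    B=(160,193,175,240) if n=='s' else (460,488,156,200)
    for i in(a,b): print(n,"tape",cen(i,(22,120,80),(35,255,255),*X),"ink",cen(i,(50,80,30),(90,255,255),*J),"brush",cen(i,(95,20,60),(125,120,160),*B))
E
```

```text
t 18.2667 world [0.5007 0.142  0.1768] box [0.0354 0.2779] xtool deg 102.35204139057197 ztool [ 0.0003  0.0007 -1.    ] F [-0.3276 -0.3987  0.5527] open 0.0004328970269502523 j [-0.5913  0.2827  0.2691  1.8691 -0.0889  1.0008 -0.0688]
scene 36
226.72222222222223 191.94444444444446 box [ 0.0371 -0.0431] hook 3.205412494023933
top 29
429.13793103448273 198.10344827586206 box [ 0.0304 -0.0415] hook 3.1694001764195225
278 [(203, [87, 124, 158]), (204, [85, 125, 152]), (205, [72, 99, 126]), (206, [62, 89, 112]), (207, [48, 75, 98]), (208, [37, 59, 87]), (209, [32, 57, 85]), (210, [39, 62, 92]), (211, [29, 54, 88]), (212, [41, 67, 97]), (213, [38, 60, 91]), (214, [23, 51, 86])]
205 [(203, [85, 123, 155]), (204, [89, 127, 156]), (205, [90, 128, 158]), (206, [86, 125, 159]), (207, [90, 127, 156]), (208, [91, 130, 162]), (209, [89, 125, 157]), (210, [75, 110, 137]), (211, [62, 88, 111]), (212, [59, 86, 106]), (213, [39, 64, 95]), (214, [28, 58, 91])]
s tape (20.289592760180994, 22.531674208144796, 442.0) ink (20.728813559322035, 20.194915254237287, 118.0) brush (15.415637860082304, 50.02880658436214, 243.0)
s tape (20.561484918793504, 22.740139211136892, 431.0) ink (20.765217391304347, 20.2, 115.0) brush (15.329268292682928, 49.89430894308943, 246.0)
t tape (22.95529411764706, 22.96941176470588, 425.0) ink (13.652173913043478, 17.33695652173913, 92.0) brush (12.570498915401302, 20.94360086767896, 461.0)
t tape (22.821002386634845, 22.828162291169452, 419.0) ink (13.736842105263158, 17.25263157894737, 95.0) brush (12.182464454976303, 19.497630331753555, 422.0)
```

The hook is holding at home (3.17–3.2 rad), the lid is shut, and the bystanders haven't moved.

```bash
python3 -c "
from cell import arm
print(arm.sign_off())"
```

```text
the job is handed in; nothing more can be done
None
```

The box is closed and handed in at about 18 s: the lid is pressed fully shut and the hook snapped past the catch at about 4.5 N and sits home on its stop; the lid press peaked near 30 N, harder than intended, and the brush, tape and ink show no real shift on camera (eraser not measured).

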